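Close the tooth case and hold the tweezers at the size mark

ROBOT

A 6-joint arm with a two-finger parallel gripper is mounted at the origin on the work surface. World frame = base frame: x ahead of the robot, y to its left, z up, the work surface at z = 0. Lengths are in m, angles in rad, forces in N, time in s.
With the tool pointing down it reaches from about 0.35 to 0.975 m from the base axis. Payload 4.9 kg.
Tool frame: the origin (TCP) lies at the very end of the fingers, on their centre line; the grasp point (between the pads) lies ctrl.grip_point_offset behind it (ctrl.grip_point_offset is the distance from the TCP to the grasp point, in m); z points along the fingers, y is the line along which they close (so a half turn about z gives the same grasp; the last joint's range is limited). The gripper opens to 85 mm and grips with 20 to 120 N. Pads are 22 mm wide; open, the fingers measure 114 mm over their backs; the gripper's body (76 mm by 85 mm) begins 54 mm behind the grasp point. The pads swing forward as they close: fully open they stand 13 mm farther back than shut.
Start: joints at [-1.383, 0.053, 1.613, -0, 1.476, -0.119], TCP at [0.189, -0.596, 0.231] pointing down, gripper open.
Joint ranges: [-3.01, 3.01], [-1.01, 2.22], [0.06, 2.58], [-1.02, 4.17], [0.09, 2.62], [-3.14, 3.14]. Speed limits (rad/s): [2.57, 2.57, 3.14, 3.14, 3.14, 3.14].

INTERFACE

Orientations are given as a rotation vector (axis times angle).
In Python, from station import ctrl gives the robot as it stands. The module is installed in compiled form; this text tells all that it offers.
- The arm moves only by the tool drive_tool, never from a script. Its argument "steps" is a list of rows, each an object with "translation": the shift along the tool's x, y, z normalised to -1 to 1, where 1 is 4 cm, a list of three; "angular": the turn, a rotation vector about the tool's x, y, z normalised to -1 to 1, where 1 is 8 degrees, a list of three; "gripper": the opening, from 0 (shut) to 1 (fully open). In form: [{"translation": [dx, dy, dz], "angular": [wx, wy, wz], "gripper": gripper}, ...]. A call has 1 to 8 rows; each row shifts and turns the commanded pose from where the row before left it, along the tool's axes as they then stand; what a row does not reach is not made up. A row lasts 1/8 s, in which the tool goes at most 62.5 mm and 10.7 degrees, less where a joint would pass 70% of its speed; a pose out of reach is approached as far as the arm can. A call with a number of a shift or a turn outside -1 to 1 is refused whole. A call with a gripper value outside its range is refused whole. The fingers move at their own pace and stop on an object; "force" is the grip in N (left out, the last holds). Time passes only in rows, so rows that do not move let the fingers close. It gives the time, the measured TCP pose, the force, the opening and the grip force at its end, in the units of the state.
- ctrl.get_obs(): the state, without advancing time (a new reading comes with each control period).
- ctrl.get_image(name): name is "side" or "top"; returns a dict with "color" (420x560x3 uint8, red, green, blue), "depth" (420x560 float32, m along the optical axis (not along the pixel's ray), 0 where there is no reading), "fx", "fy", "cx", "cy" (pixels), "R" (3x3) and "t" (3): a world point X has camera coordinates R X + t. Camera axes: x right, y down, z forward; pixel columns grow to the right and rows downward; lengths in m; the calibration is good to about 2 mm. A picture is of the moment at which its call begins.
- ctrl.finish_job(): hands the job in; it is judged then, once.
The state is a dict: "t": time; "q": joint angles; "dq": joint speeds; "effort": joint torques, N m; "tool_pos": TCP position; "tool_rot": TCP orientation; "contact_force": force on the tool from outside, world axes, zero at the start; "wrist_torque": the same for the moment, N m; "opening": finger opening in m; "grip_force": force on a finger pad.
Only numpy, scipy, OpenCV 4.12 (cv2) and the standard library are available. Lean on these libraries where they do the work, as an engineer would, in place of code of your own. Each camera call takes 0.05 s, during which the arm holds its last target. There are 200 camera calls.

TASK

The case of denture teeth is loaded: swing its lid fully shut, which brings the printed tooth-size mark to the top. Then pick up the sprung tweezers by their blue grip pads, squeeze them until both arms lie on the green bands of their gauge bar (10 mm between the tips), and hold that gap steady just above the mark on the lid, level, not touching the lid, with the two tips over the mark's two black lines and the tweezers in line with the lines, to check the size. Finish while still holding them there, and leave everything else on the bench where it is.

Things in the scene. Friction and masses are not known exactly. Their poses are not given: they have to be found in the camera images.
- case: open-topped blue plastic tooth case fixed to the bench, 100 mm (its x) by 130 mm (its y) by 32 mm tall, 4 mm walls, rows of teeth inside. Origin at the centre of its underside, z up; the hinge is along the far (+x) rim, the front faces -x.
- lid (a joint): hinge of the white lid of the case (100 x 130 x 6 mm, with a blue 13 mm front tab 40 mm wide). 0 = shut, grows as it opens (rad); starts between about 1.0 and 1.45, leaning over the case towards its front. Stiff: it stays where left and must be pushed all the way down, with 1 to 2 N at its edge. Shut, its top is 38 mm above the bench.
- lid_hinge (a point): middle of the lid's hinge line, at the far (+x) top rim of the case, 32 mm up; turns with the lid. The hinge line runs along the case's y.
- lid_edge (a point): middle of the lid's front edge on its outer face (top face when shut), 100 mm from the hinge line; its frame turns with the lid (z = outward normal of the outer face).
- lid_mark (a point): size mark at the centre of the lid's outer face: two black lines 30 mm long along the lid's x, inner edges 10 mm apart, green between them. 38 mm above the bench when the lid is shut, right over the case's origin.
- tweezers: sprung steel tweezers, 176 mm long, 22 mm tall, 60 g, lying flat on the bench. Origin midway between the two blue grip pads, on the underside; x towards the tips, y across (the squeeze direction), z up. Each pad is 28 mm long (x), 22 mm tall. Free: 48 mm over the pads' outer faces, tip gap 38 mm. At the mark: 30 mm over the pads, tip gap 10 mm (1.57 mm of gap per mm over the pads).
- blade_l (a joint): left arm of the tweezers, turning about the tail 105 mm behind the origin; the right arm moves equally. 0 = free (open), 0.085 rad = at the mark, 0.115 = tips shut. The spring resists with about 6 N per pad at first touch, 11 N at the mark, and opens the arms when released. The pad faces are parallel near the mark: squeeze near it before lifting, or they may slip.
- gauge_bar (a point): centre of the white gauge bar across the tweezers' midline, 26 mm ahead of the origin, just under the arms. It carries two green bands, each 5.6 mm wide; at the mark each arm (2.5 mm thick) lies over the middle of its band.
- tweezers_nose (a point): point on the tweezers' midline between the tips: 60 mm ahead of the origin, 11 mm above the underside
- tip_l (a point): inner face of the left (+y) tip, 11 mm above the underside; the tips are 7 mm tall
- tip_r (a point): inner face of the right (-y) tip; the distance from tip_l to tip_r is the tip gap
- cast: bystander, to be left alone: plaster dental cast with ivory teeth, 62 x 62 x 33 mm; origin at the centre of its underside
- waxknife: bystander, to be left alone: slim wax knife with a wooden handle, 160 mm long, lying flat between the work things; origin at the centre of its underside
- bowl: bystander, to be left alone: green mixing bowl, 110 mm across, 50 mm tall; origin at the centre of its underside
- redjar: bystander, to be left alone: red jar, 64 mm across, 80 mm tall; origin at the centre of its underside
- yellowjar: bystander, to be left alone: yellow jar, 56 mm across, 65 mm tall; origin at the centre of its underside
- amber: bystander, to be left alone: amber bottle, 56 mm across, 140 mm tall; origin at the centre of its underside
- whitepot: bystander, to be left alone: white pot, 80 mm across, 90 mm tall; origin at the centre of its underside
Not all that is in view belongs to the job. What is shaped like the case but purple is not meant.

How it is judged:
On the way, in this order (a step that is already met when the one before it is completed fails the run):
1. the lid is shut (value of joint lid below 0.06 rad), for 0.2 s.
2. the tweezers are lifted clear of the bench in the fingers (height (world z) of tweezers above 0.02 m and contact force between the fingers and tweezers above 2 N), for 0.2 s.
3. the tweezers are held at the marked gap above the size mark (value of joint lid below 0.06 rad and distance between tip_l and tip_r between 0.0072 and 0.0128 m and horizontal distance between tweezers_nose and lid_mark below 0.012 m and z of tweezers_nose in the frame of case between 0.043 and 0.078 m and angle between the x axis of tweezers and the x axis of case, either way round below 0.26 rad and angle between tweezers's own z axis and vertical below 0.26 rad and contact force between the fingers and tweezers above 2 N and contact force between tweezers and case below 0.05 N and linear speed of tweezers below 0.02 m/s), for 0.3 s.
At the end, for the whole second after the job is handed in: Lid shut (0.06 rad); fingers hold the tweezers still (20 mm/s) and off the case, tip gap 10 +- 2.8 mm, the point between the tips within 12 mm sideways of the mark's centre and 5 to 40 mm above the lid, level and in line with the mark within 0.26 rad (all of step 3); the arm keeps its last pose, push and grip.
It fails at once if a bystander is disturbed (moved over 30 mm) (distance of any of cast, waxknife, bowl, redjar, yellowjar, amber, whitepot from where it was at the start of the episode above 0.03 m).
It also fails if it takes over 56 s, if anything falls off the work surface, if the arm or the gripper's body presses on something with over 40 N, if the wrist force passes 120 N, or if a joint passes its speed limit or range.

## Working session

There is one attempt and no reset: what is moved stays moved. The work goes in short steps, Python scripts to look and compute and a tool call to move; the robot and the scene stay as the last step left them, time stands still between calls to the robot, and variables do not carry over. Pictures are saved under pics/ and viewed, at most 10 in all, crops included, and the job is handed in when it is done.

Besides the shell and the picture viewer there is one more tool, called after "Call:" by a JSON object that holds its "op" and its "data". drive_tool: Moves the arm, as the interface text tells. Its arguments: {"type":"object","properties":{"steps":{"type":"array"},"force":{"type":"number"}},"required":["steps"]}

```bash
ls; mkdir -p pics
cat > h.py <<'E'
import numpy as np, cv2, pickle
from station import ctrl
from scipy.spatial.transform import Rotation as Ro
def grab(tag):
    ims={n:ctrl.get_image(n) for n in("side","top")}
    pickle.dump(ims,open(f"{tag}.pkl","wb"))
    return ims
def load(tag): return pickle.load(open(f"{tag}.pkl","rb"))
def pts(im):
    d=im["depth"];v,u=np.mgrid[:d.shape[0],:d.shape[1]]
    P=np.stack([(u-im["cx"])/im["fx"]*d,(v-im["cy"])/im["fy"]*d,d],-1)
    W=(P-im["t"])@np.asarray(im["R"]); W[d==0]=np.nan
    return W
def proj(im,X):
    c=np.asarray(im["R"])@np.asarray(X)+im["t"]; return c[0]/c[2]*im["fx"]+im["cx"],c[1]/c[2]*im["fy"]+im["cy"]
E
python3 - <<'E'
from h import *
ims=grab("a")
for n in ims:
    cv2.imwrite(f"pics/a_{n}.png",ims[n]["color"][:,:,::-1]); im=ims[n]
    print(n,im["fx"],im["cx"],im["cy"],np.round(-np.asarray(im["R"]).T@im["t"],3),np.round(im["R"],2).tolist())
print(ctrl.get_obs(),ctrl.grip_point_offset)
E
```

```text
pics
side 470.34298710152433 284.85741016720976 202.32028508670868 [0.23  0.91  0.615] [[-0.94, -0.34, 0.02], [-0.18, 0.44, -0.88], [0.29, -0.83, -0.48]]
top 392.56906482271427 281.4760379694209 208.56699201423206 [ 0.423 -0.031  1.049] [[0.01, -1.0, 0.02], [-0.99, -0.01, -0.14], [0.14, -0.02, -0.99]]
{'t': 0.1, 'q': array([-1.38301861e+00,  5.33023557e-02,  1.61413109e+00,  6.95843578e-06,
        1.47600141e+00, -1.19032532e-01]), 'dq': array([-1.78447604e-03, -6.01563386e-04, -5.40052486e-03, -7.79061382e-05,
        1.76385247e-03,  8.85599896e-04]), 'effort': array([ 5.04170876e-04, -3.94901276e+01, -3.71362245e+01, -2.03369527e-04,
        3.92955626e-03, -7.18546801e-06]), 'tool_pos': array([ 0.18864108, -0.59527225,  0.23019411]), 'tool_rot': array([-3.10287976e+00, -4.79765984e-01,  8.85195126e-05]), 'contact_force': array([ 0.87539308,  0.83900066, -0.2065191 ]), 'wrist_torque': array([ 0.02610344, -0.02290695,  0.00798311]), 'grip_force': 0.0, 'opening': 0.0856306535279898} 0.0187
```

View pics/a_top.png

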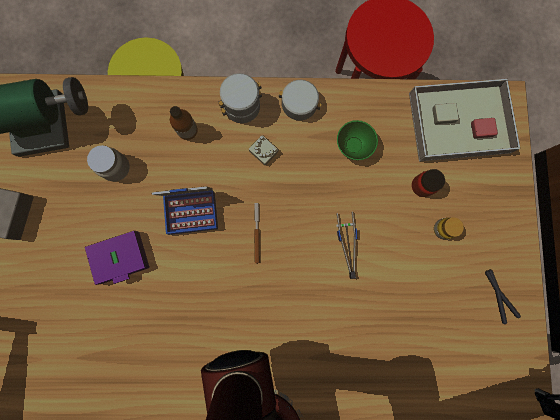

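View pics/a_side.png

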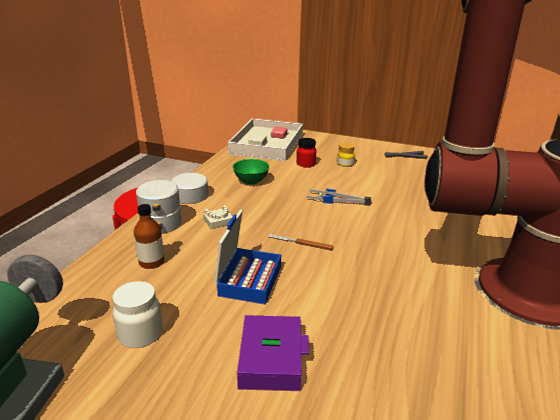

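The top view shows the case at about (190,212) with its lid near upright, the tweezers at (347,240) with the tips pointing up the image, and the wax knife between them at (257,235). In the side view the lid stands at (230,245) and the case at (250,275).

Run:
```python
from h import *
ims=load("a")
def box(W,m,f): 
    q=W[m]; q=q[~np.isnan(q[:,0])]; return q
for n,(cu,tu) in {"top":((150,175,230,240),(330,205,370,282)),"side":((208,205,290,305),(300,183,378,212))}.items():
    im=ims[n];W=pts(im);hsv=cv2.cvtColor(im["color"],cv2.COLOR_RGB2HSV)
    blue=(hsv[...,0]>100)&(hsv[...,0]<125)&(hsv[...,1]>150)
    reg=np.zeros(blue.shape,bool);reg[cu[1]:cu[3],cu[0]:cu[2]]=1
    q=box(W,blue&reg,0);print(n,"case blue",len(q),np.percentile(q,[1,50,99],axis=0).round(3).tolist())
    r=q[(q[:,2]>.026)&(q[:,2]<.036)]; 
    if len(r)>5:
        rc=cv2.minAreaRect((r[:,:2]*1000).astype(np.float32));print("rim rect",rc,cv2.boxPoints(rc).round(0).tolist())
    hi=box(W,reg,0);hi=hi[hi[:,2]>.045];print("lid pts",len(hi),np.percentile(hi,[1,50,99],axis=0).round(3).tolist())
    c=hi.mean(0);u,s,vt=np.linalg.svd(hi-c);print("lid plane n",vt[2].round(3),"c",c.round(3),"s",(s/np.sqrt(len(hi))).round(4))
    reg[:]=0;reg[tu[1]:tu[3],tu[0]:tu[2]]=1
    b=blue&reg
    k,lab,st,cen=cv2.connectedComponentsWithStats(b.astype(np.uint8))
    for i in range(1,k):
        if st[i,4]>=6:
            q=W[lab==i];print(n,"pad",st[i,4],cen[i].round(1),np.nanmedian(q,0).round(4),np.nanmin(q,0).round(3),np.nanmax(q,0).round(3))
    m=reg&(W[...,2]>.008)
    q=W[m];print("tw",len(q),np.nanpercentile(q,[1,50,99],axis=0).round(3).tolist())
    rc=cv2.minAreaRect((q[:,:2]*1000).astype(np.float32));print(rc)
im=ims["top"]
cr=np.hstack([cv2.resize(im["color"][200:285,325:380],None,fx=7,fy=7,interpolation=cv2.INTER_NEAREST),cv2.resize(im["color"][175:243,145:235],None,fx=4,fy=8.75,interpolation=cv2.INTER_NEAREST)])[:,:,::-1]
cv2.imwrite("pics/b.png",cr);print(cr.shape)
```

```text
top case blue 435 [[0.503, 0.12, 0.0], [0.543, 0.189, 0.006], [0.595, 0.254, 0.147]]
rim rect ((556.0426635742188, 187.30499267578125), (98.38385009765625, 129.05787658691406), 6.955993175506592) [[499.0, 245.0], [515.0, 117.0], [613.0, 129.0], [597.0, 257.0]]
lid pts 259 [[0.585, 0.129, 0.046], [0.596, 0.187, 0.131], [0.612, 0.255, 0.147]]
lid plane n [-0.985 -0.127 -0.117] c [0.596 0.189 0.116] s [0.0383 0.0294 0.0017]
top pad 10 [356.  233.5] [ 0.5037 -0.2488  0.0231] [ 0.492 -0.249  0.021] [ 0.515 -0.248  0.026]
top pad 10 [339.5 235.5] [ 0.4979 -0.2052  0.0222] [ 0.486 -0.207  0.017] [ 0.51  -0.204  0.026]
tw 274 [[0.388, -0.249, 0.008], [0.479, -0.234, 0.016], [0.557, -0.201, 0.026]]
((473.8988952636719, -227.82705688476562), (172.695556640625, 48.120994567871094), 4.193977355957031)
side case blue 1691 [[0.502, 0.121, 0.001], [0.558, 0.202, 0.018], [0.611, 0.259, 0.142]]
rim rect ((557.9227905273438, 188.15115356445312), (100.15840911865234, 135.809814453125), 7.32604455947876) [[500.0, 249.0], [517.0, 114.0], [616.0, 127.0], [599.0, 262.0]]
lid pts 787 [[0.587, 0.133, 0.047], [0.597, 0.208, 0.097], [0.61, 0.26, 0.143]]
lid plane n [-0.985 -0.108 -0.137] c [0.597 0.205 0.096] s [0.039  0.0285 0.0013]
side pad 14 [330.4 189.9] [ 0.5054 -0.2456  0.0185] [ 0.492 -0.251  0.017] [ 0.513 -0.243  0.021]
side pad 71 [328.1 198.3] [ 0.4987 -0.2037  0.0104] [ 0.486 -0.248 -0.001] [ 0.515 -0.198  0.023]
tw 359 [[0.389, -0.249, 0.008], [0.48, -0.23, 0.012], [0.56, -0.198, 0.022]]
((475.70147705078125, -229.33065795898438), (174.90777587890625, 51.89909744262695), 8.401086807250977)
(595, 745, 3)
```

View pics/b.png

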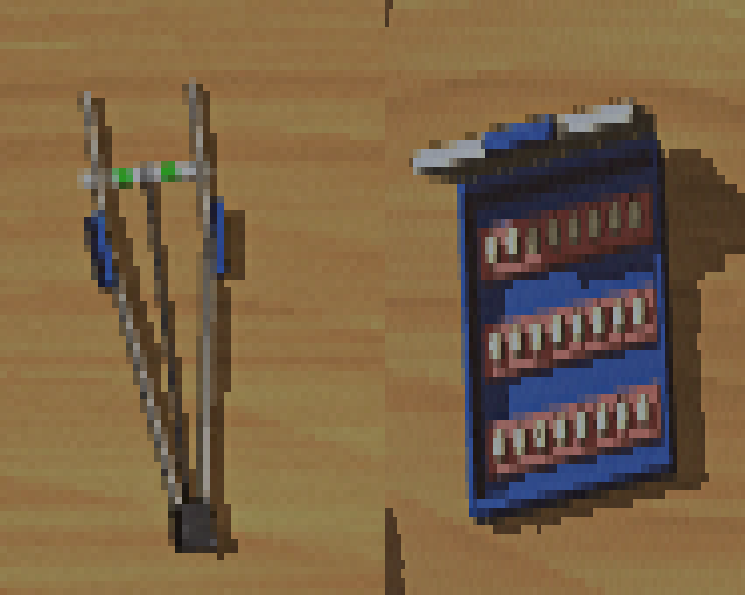

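Crop: the arms, the blue pads, the gauge bar with green bands, the tail block, and the open case with its lid edge (blue tab in the middle) are all clear. The case is at about (0.557,0.188) with yaw 7°, and the lid is at about 1.43 rad. Next I check the tweezers' axis and the clearances behind the lid.

```bash
cat >> h.py <<'E'
def ray(im,u,v,z):
    R=np.asarray(im["R"]);o=-R.T@im["t"];d=R.T@np.array([(u-im["cx"])/im["fx"],(v-im["cy"])/im["fy"],1]);return o+d*(z-o[2])/d[2]
def need(p,yaw):
    "units to go from the present pose to TCP p, tool x at world yaw (deg), tool down"
    s=ctrl.get_obs();R=Ro.from_rotvec(s["tool_rot"]);T=Ro.from_euler("z",yaw,degrees=True)*Ro.from_euler("x",180,degrees=True)
    print("t",round(s["t"],2),"pos",s["tool_pos"].round(4),"F",s["contact_force"].round(1),"op",round(s["opening"],4),"g",round(s["grip_force"],1))
    w=(R.inv()*T).as_rotvec(degrees=True)/8
    print("turn first",w.round(2),"then shift units",(T.inv().apply(np.array(p)-s["tool_pos"])/.04).round(2))
E
python3 - <<'E'
from h import *
ims=load("a")
im=ims["top"]
print("tail top",ray(im,352.9,275,.02).round(4),"tips top",ray(im,337.3,214,.014).round(4),ray(im,352.5,212.8,.014).round(4))
W=pts(im)
for n,(u,v) in dict(cast=(263,150),amber=(183,122),pot=(100,160),pots2=(240,90),bowl=(357,138),knifetop=(257,206),knifebot=(257,261)).items():
    q=W[v-14:v+15,u-14:u+15].reshape(-1,3);q=q[q[:,2]>.015] if 'knife' not in n else W[v-3:v+4,u-3:u+4].reshape(-1,3);print(n,np.nanmin(q,0).round(3),np.nanmax(q,0).round(3))
# tweezers pts from both views: PCA axis using symmetric midline
for n,r in {"top":(330,205,370,282),"side":(300,183,378,212)}.items():
    W=pts(ims[n]);q=W[r[1]:r[3],r[0]:r[2]].reshape(-1,3);q=q[(q[:,2]>.009)]
    o=np.array([.501,-.2265]);
    for yaw in (6,7,8,9,10):
        a=np.radians(yaw);ex=np.array([np.cos(a),np.sin(a)]);ey=np.array([-ex[1],ex[0]])
        x=(q[:,:2]-o)@ex;y=(q[:,:2]-o)@ey
        mid=[(np.percentile(y[(x>l)&(x<h)],3)+np.percentile(y[(x>l)&(x<h)],97))/2 for l,h in((-115,-95),(-60,-30),(-13,13),(38,60)) for l,h in [(l/1e3,h/1e3)]]
        print(n,yaw,np.round(mid,4),x.min().round(3),x.max().round(3))
c=np.array([.5565,.188]);a=np.radians(7.1);print("behind lid start",c+(.085)*np.array([np.cos(a),np.sin(a)]))
need([.65,.2,.2],7.1)
E
```

```text
tail top [ 0.3959 -0.2391  0.02  ] tips top [ 0.556  -0.2017  0.014 ] [ 0.5595 -0.2424  0.014 ]
cast [ 0.691 -0.04   0.016] [0.767 0.036 0.037]
amber [0.758 0.179 0.015] [0.813 0.233 0.144]
pot [0.645 0.365 0.058] [0.718 0.434 0.095]
pots2 [0.821 0.02  0.09 ] [0.9   0.093 0.107]
bowl [ 0.716 -0.294  0.015] [ 0.798 -0.213  0.053]
knifetop [ 0.568  0.005 -0.003] [0.586 0.021 0.011]
knifebot [ 0.423  0.003 -0.006] [0.439 0.019 0.014]
top 6 [-0.0007  0.0004  0.0001 -0.0003] -0.114 0.06
top 7 [ 0.0011  0.0011 -0.0001 -0.0011] -0.114 0.06
top 8 [ 0.0029  0.0016 -0.0002 -0.002 ] -0.114 0.061
top 9 [ 0.0047  0.0022 -0.0003 -0.0028] -0.114 0.061
top 10 [ 0.0066  0.0028 -0.0004 -0.0036] -0.114 0.061
side 6 [0.0037 0.0012 0.0019 0.0014] -0.113 0.062
side 7 [0.0056 0.0019 0.0017 0.0005] -0.113 0.061
side 8 [ 0.0075  0.0026  0.0017 -0.0004] -0.113 0.062
side 9 [ 0.0093  0.0034  0.0019 -0.0012] -0.113 0.062
side 10 [ 0.0112  0.0041  0.0018 -0.0021] -0.113 0.063
behind lid start [0.64084821 0.19850613]
t 0.1 pos [ 0.1886 -0.5953  0.2302] F [ 0.9  0.8 -0.2] op 0.0856 g 0.0
turn first [-0.01 -0.    1.31] then shift units [ 13.9  -18.3    0.75]
```

Call:
{"op": "drive_tool", "data": {"steps": [{"translation":[0,0,0],"angular":[0,0,0.7],"gripper":0},{"translation":[0,0,0],"angular":[0,0,0.66],"gripper":0},{"translation":[0.7,-1,0],"angular":[0,0,0],"gripper":0},{"translation":[0.7,-1,0],"angular":[0,0,0],"gripper":0},{"translation":[0.7,-1,0],"angular":[0,0,0],"gripper":0},{"translation":[0.7,-1,0],"angular":[0,0,0],"gripper":0},{"translation":[0.7,-1,0],"angular":[0,0,0],"gripper":0},{"translation":[0.7,-1,0],"angular":[0,0,0],"gripper":0}]}}

```text
t: 1.1
tool_pos: [0.328, -0.3362, 0.2308]
tool_rot: [-3.136, -0.183, 0.0]
contact_force: [1.5, 0.3, -0.1]
opening: 0.0001
grip_force: 0.0
```

Call:
{"op": "drive_tool", "data": {"steps": [{"translation":[0.8,-1,0],"angular":[0,0,0],"gripper":0},{"translation":[0.8,-1,0],"angular":[0,0,0],"gripper":0},{"translation":[0.8,-1,0],"angular":[0,0,0],"gripper":0},{"translation":[0.8,-1,0],"angular":[0,0,0],"gripper":0},{"translation":[0.8,-1,0],"angular":[0,0,0],"gripper":0},{"translation":[0.8,-1,0],"angular":[0,0,0],"gripper":0},{"translation":[0.8,-1,0],"angular":[0,0,0],"gripper":0},{"translation":[0.8,-1,0],"angular":[0,0,0],"gripper":0}]}}

```text
t: 2.1
tool_pos: [0.545, 0.0115, 0.2308]
tool_rot: [3.136, 0.184, -0.001]
contact_force: [0.4, -0.3, -0.5]
opening: 0.0001
grip_force: 0.0
```

```bash
python3 -c "
from h import *
need([.65,.199,.105],6.5)"
```

```text
t 2.1 pos [0.545  0.0115 0.2308] F [ 0.4 -0.3 -0.5] op 0.0001 g 0.0
turn first [0.   0.   0.03] then shift units [ 3.14 -4.36  3.15]
```

Call:
{"op": "drive_tool", "data": {"steps": [{"translation":[0.8,-0.8,0],"angular":[0,0,0],"gripper":0},{"translation":[0.8,-0.8,0],"angular":[0,0,0],"gripper":0},{"translation":[0.7,-0.8,0],"angular":[0,0,0],"gripper":0},{"translation":[0.5,-0.8,0],"angular":[0,0,0],"gripper":0},{"translation":[0,-0.5,0.7],"angular":[0,0,0],"gripper":0},{"translation":[0,0,0.8],"angular":[0,0,0],"gripper":0},{"translation":[0,0,0.8],"angular":[0,0,0],"gripper":0},{"translation":[0,0,0.6],"angular":[0,0,0],"gripper":0}]}}

```text
t: 3.1
tool_pos: [0.6373, 0.1699, 0.1127]
tool_rot: [3.136, 0.184, -0.005]
contact_force: [0.5, -1.0, -0.6]
opening: -0.0
grip_force: 0.0
```

```bash
python3 -c "
from h import *
need([.65,.199,.105],6.5)"
```

```text
t 3.1 pos [0.6373 0.1699 0.1127] F [ 0.5 -1.  -0.6] op -0.0 g 0.0
turn first [0.   0.02 0.03] then shift units [ 0.4  -0.69  0.19]
```

Call:
{"op": "drive_tool", "data": {"steps": [{"translation":[0,-0.6,0],"angular":[0,0,0],"gripper":0},{"translation":[-0.45,0,0],"angular":[0,0,0],"gripper":0},{"translation":[-0.45,0,0],"angular":[0,0,0],"gripper":0},{"translation":[-0.4,0,0.13],"angular":[0,0,0],"gripper":0},{"translation":[-0.38,0,0.2],"angular":[0,0,0],"gripper":0},{"translation":[-0.35,0,0.27],"angular":[0,0,0],"gripper":0},{"translation":[-0.33,0,0.34],"angular":[0,0,0],"gripper":0},{"translation":[-0.25,0,0.38],"angular":[0,0,0],"gripper":0}]}}

```text
t: 4.1
tool_pos: [0.5327, 0.1829, 0.0638]
tool_rot: [-3.135, -0.185, -0.006]
contact_force: [-0.1, -0.6, 0.4]
opening: -0.0005
grip_force: 0.3
```

```bash
python3 -c "
from h import *
need([.606-.085,.184,.035],6.5)"
```

```text
t 4.1 pos [0.5327 0.1829 0.0638] F [-0.1 -0.6  0.4] op -0.0005 g 0.3
turn first [-0.   -0.03  0.03] then shift units [-0.29 -0.06  0.72]
```

Call:
{"op": "drive_tool", "data": {"steps": [{"translation":[-0.15,0,0.38],"angular":[0,0,0],"gripper":0},{"translation":[-0.1,0,0.25],"angular":[0,0,0],"gripper":0},{"translation":[0,0,0.08],"angular":[0,0,0],"gripper":0},{"translation":[0,0,0],"angular":[0,0,0],"gripper":0}]}}

```text
t: 4.6
tool_pos: [0.5223, 0.1807, 0.0376]
tool_rot: [3.136, 0.184, -0.004]
contact_force: [-11.9, -3.0, 23.5]
opening: 0.0001
grip_force: 11.7
```

Call:
{"op": "drive_tool", "data": {"steps": [{"translation":[0,0,0],"angular":[0,0,0],"gripper":0},{"translation":[0,0,-0.8],"angular":[0,0,0],"gripper":0},{"translation":[0,0,-1],"angular":[0,0,0],"gripper":0},{"translation":[0,0.8,-1],"angular":[0,0,0],"gripper":0},{"translation":[0,1,0],"angular":[0,0,0],"gripper":0.5},{"translation":[0,1,0],"angular":[0,0,0],"gripper":1},{"translation":[0,1,0],"angular":[0,0,0],"gripper":1},{"translation":[0,1,0],"angular":[0,0,0],"gripper":1}]}}

```text
t: 5.6
tool_pos: [0.5445, -0.0116, 0.1458]
tool_rot: [-3.136, -0.183, 0.0]
contact_force: [0.6, 0.9, -0.8]
opening: 0.0719
grip_force: 0.0
```

Run:
```python
from h import *
ims=grab("c")
a=ims["top"]["color"][160:290,140:400];b=ims["side"]["color"][170:320,190:390]
cv2.imwrite("pics/c.png",np.vstack([cv2.resize(a,(600,300)),cv2.resize(b,(600,300))])[:,:,::-1])
need([.501,-.226,.12],6.3)
for n,r in {"top":(150,170,232,242),"side":(205,205,295,305)}.items():
    W=pts(ims[n])[r[1]:r[3],r[0]:r[2]].reshape(-1,3);q=W[(W[:,2]>.028)&(W[:,2]<.06)]
    rc=cv2.minAreaRect((q[:,:2]*1000).astype(np.float32));print(n,rc)
    s=np.linalg.lstsq(np.c_[q[:,:2]-[.5565,.188],np.ones(len(q))],q[:,2],rcond=None)[0];print("plane",s.round(4))
    im=ims[n];h=cv2.cvtColor(im["color"],cv2.COLOR_RGB2HSV);g=(h[...,0]>40)&(h[...,0]<85)&(h[...,1]>110)
    m=np.zeros_like(g);m[r[1]:r[3],r[0]:r[2]]=g[r[1]:r[3],r[0]:r[2]];vv,uu=np.nonzero(m)
    print("mark",len(uu),uu.mean(),vv.mean(),ray(im,uu.mean(),vv.mean(),.038).round(4))
```

```text
t 5.7 pos [ 0.5448 -0.0133  0.1458] F [ 0.3  1.3 -0.3] op 0.0849 g 0.0
turn first [0.01 0.   0.02] then shift units [-1.67  5.16  0.65]
top ((550.6947631835938, 186.96762084960938), (113.53778839111328, 130.9688720703125), 7.026432991027832)
plane [0.0006 0.0012 0.0388]
mark 40 188.675 210.925 [0.5576 0.1877 0.038 ]
side ((612.5690307617188, 106.01215362548828), (144.06109619140625, 361.91766357421875), 32.729515075683594)
plane [-0.0139  0.0012  0.0361]
mark 45 250.3111111111111 265.35555555555555 [0.5571 0.1884 0.038 ]
```

View pics/c.png

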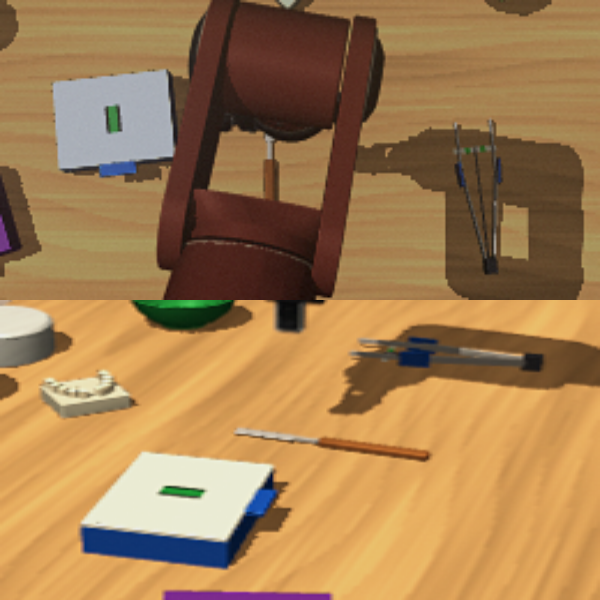

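The lid is flat and shut (top plane 38.8 mm). Both views put the mark at about (0.5573,0.188), at about (189,211) in the top view. Next, the tweezers.

Call:
{"op": "drive_tool", "data": {"steps": [{"translation":[-0.4,0.9,0],"angular":[0,0,0],"gripper":1},{"translation":[-0.4,0.9,0],"angular":[0,0,0],"gripper":1},{"translation":[-0.4,0.9,0],"angular":[0,0,0],"gripper":1},{"translation":[-0.4,0.9,0],"angular":[0,0,0],"gripper":1},{"translation":[-0.05,0.9,0],"angular":[0,0,0],"gripper":1},{"translation":[0,0.5,0.6],"angular":[0,0,0],"gripper":1},{"translation":[0,0,0.4],"angular":[0,0,0],"gripper":1},{"translation":[0,0,0],"angular":[0,0,0],"gripper":1}]}}

```text
t: 6.7
tool_pos: [0.501, -0.2149, 0.1038]
tool_rot: [-3.133, -0.184, 0.006]
contact_force: [0.3, 0.0, 0.3]
opening: 0.0854
grip_force: 0.0
```

```bash
python3 -c "
from h import *
need([.501,-.226,.004],6.3)"
```

```text
t 6.7 pos [ 0.501  -0.2149  0.1038] F [0.3 0.  0.3] op 0.0854 g 0.0
turn first [-0.02  0.03  0.05] then shift units [-0.03  0.28  2.49]
```

Call:
{"op": "drive_tool", "data": {"steps": [{"translation":[-0.03,0.28,0],"angular":[0,0,0],"gripper":1},{"translation":[0,0,0.6],"angular":[0,0,0],"gripper":1},{"translation":[0,0,0.6],"angular":[0,0,0],"gripper":1},{"translation":[0,0,0.5],"angular":[0,0,0],"gripper":1},{"translation":[0,0,0],"angular":[0,0,0],"gripper":1},{"translation":[0,0,0],"angular":[0,0,0],"gripper":1}]}}

```text
t: 7.45
tool_pos: [0.5031, -0.2283, 0.0391]
tool_rot: [3.135, 0.184, 0.002]
contact_force: [-0.4, 0.0, -0.2]
opening: 0.0853
grip_force: 0.0
```

Run:
```python
from h import *
need([.501,-.226,.004],6.3)
ims=grab("d")
a=ims["top"]["color"][190:290,310:390];b=ims["side"]["color"][150:230,280:390]
cv2.imwrite("pics/d.png",np.vstack([cv2.resize(a,(400,300)),cv2.resize(b,(400,290))])[:,:,::-1])
```

```text
t 7.45 pos [ 0.5031 -0.2283  0.0391] F [-0.4  0.  -0.2] op 0.0853 g 0.0
turn first [ 0.01 -0.01  0.05] then shift units [-0.05 -0.06  0.88]
```

View pics/d.png

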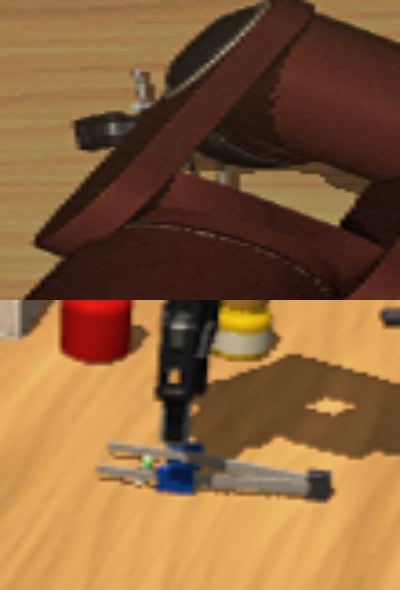

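Call:
{"op": "drive_tool", "data": {"steps": [{"translation":[-0.05,-0.05,0.4],"angular":[0,0,0.05],"gripper":1},{"translation":[0,0,0.4],"angular":[0,0,0],"gripper":1},{"translation":[0,0,0.08],"angular":[0,0,0],"gripper":0.8},{"translation":[0,0,0],"angular":[0,0,0],"gripper":0.6},{"translation":[0,0,0],"angular":[0,0,0],"gripper":0.5},{"translation":[0,0,0],"angular":[0,0,0],"gripper":0.4},{"translation":[0,0,0],"angular":[0,0,0],"gripper":0.35},{"translation":[0,0,0],"angular":[0,0,0],"gripper":0.35}], "force": 40}}

```text
t: 8.55
tool_pos: [0.5016, -0.2271, 0.0048]
tool_rot: [3.135, 0.172, 0.005]
contact_force: [1.0, -0.6, 5.6]
opening: 0.0304
grip_force: 12.0
```

Call:
{"op": "drive_tool", "data": {"steps": [{"translation":[0,0,0],"angular":[0,0,0],"gripper":0.35},{"translation":[0,0,0],"angular":[0,0,0],"gripper":0.35}]}}

```text
t: 8.8
tool_pos: [0.5016, -0.2271, 0.0048]
tool_rot: [3.135, 0.172, 0.005]
contact_force: [0.2, -0.2, 5.3]
opening: 0.03
grip_force: 11.9
```

Call:
{"op": "drive_tool", "data": {"steps": [{"translation":[0,0,-0.2],"angular":[0,0,0],"gripper":0.35},{"translation":[0,0,-0.4],"angular":[0,0,0],"gripper":0.35},{"translation":[0,0,-0.6],"angular":[0,0,0],"gripper":0.35},{"translation":[0,0,-0.8],"angular":[0,0,0],"gripper":0.35},{"translation":[0,0,-0.4],"angular":[0,0,0],"gripper":0.35},{"translation":[0,0,0],"angular":[0,0,0],"gripper":0.35},{"translation":[0,0,0],"angular":[0,0,0],"gripper":0.35}]}}

```text
t: 9.68
tool_pos: [0.4994, -0.2257, 0.0977]
tool_rot: [-3.136, -0.173, 0.003]
contact_force: [0.6, -0.2, 0.1]
opening: 0.0301
grip_force: 10.6
```

Run:
```python
from h import *
need([.4977,.181,.105],6.6)
ims=grab("e")
a=ims["top"]["color"][180:300,300:400];b=ims["side"]["color"][120:220,270:390]
cv2.imwrite("pics/e.png",np.vstack([cv2.resize(a,(400,300)),cv2.resize(b,(400,300))])[:,:,::-1])
```

```text
t 9.68 pos [ 0.4994 -0.2257  0.0977] F [ 0.6 -0.2  0.1] op 0.0301 g 10.6
turn first [-0.01  0.01 -0.04] then shift units [  1.13 -10.1   -0.18]
```

View pics/e.png

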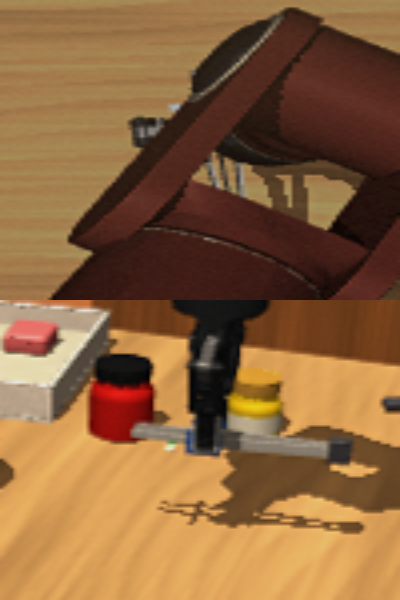

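The tweezers are off the bench, roughly level, with 30.1 mm over the pads. Carrying them to the case.

Call:
{"op": "drive_tool", "data": {"steps": [{"translation":[0,-0.4,-0.1],"angular":[0,0,0],"gripper":0.35},{"translation":[0.1,-0.7,-0.1],"angular":[0,0,0],"gripper":0.35},{"translation":[0.1,-0.8,0],"angular":[0,0,0],"gripper":0.35},{"translation":[0.1,-0.8,0],"angular":[0,0,0],"gripper":0.35},{"translation":[0.1,-0.8,0],"angular":[0,0,0],"gripper":0.35},{"translation":[0.1,-0.8,0],"angular":[0,0,0],"gripper":0.35},{"translation":[0.1,-0.8,0],"angular":[0,0,0],"gripper":0.35},{"translation":[0.1,-0.8,0],"angular":[0,0,0],"gripper":0.35}]}}

```text
t: 10.78
tool_pos: [0.5013, 0.0134, 0.1066]
tool_rot: [-3.136, -0.173, 0.001]
contact_force: [0.7, -0.2, -0.5]
opening: 0.0298
grip_force: 10.6
```

Call:
{"op": "drive_tool", "data": {"steps": [{"translation":[0.1,-0.8,0],"angular":[0,0,0],"gripper":0.35},{"translation":[0.1,-0.8,0],"angular":[0,0,0],"gripper":0.35},{"translation":[0.1,-0.8,0],"angular":[0,0,0],"gripper":0.35},{"translation":[0.1,-0.7,0],"angular":[0,0,0],"gripper":0.35},{"translation":[0,-0.5,0],"angular":[0,0,0],"gripper":0.35},{"translation":[0,-0.2,0],"angular":[0,0,0],"gripper":0.35},{"translation":[0,0,0],"angular":[0,0,0],"gripper":0.35},{"translation":[0,0,0],"angular":[0,0,0],"gripper":0.35}]}}

```text
t: 11.78
tool_pos: [0.5012, 0.1638, 0.1068]
tool_rot: [3.137, 0.172, -0.0]
contact_force: [0.0, -0.5, -1.1]
opening: 0.0304
grip_force: 10.6
```

Run:
```python
from h import *
need([.4977,.181,.054],6.8)
ims=grab("f")
a=ims["top"]["color"][170:290,140:260];b=ims["side"]["color"][200:310,200:340]
cv2.imwrite("pics/f.png",np.hstack([cv2.resize(a,(400,400),interpolation=0),cv2.resize(b,(400,400),interpolation=0)])[:,:,::-1])
```

```text
t 11.78 pos [0.5012 0.1638 0.1068] F [ 0.  -0.5 -1.1] op 0.0304 g 10.6
turn first [ 0.    0.   -0.07] then shift units [-0.04 -0.44  1.32]
```

View pics/f.png

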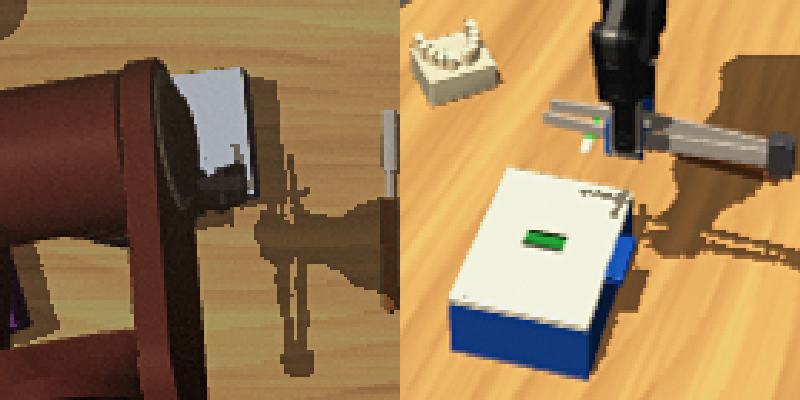

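```bash
cat > m.py <<'E'
from h import *
def tips(tag,zmin,zmax=.2):
    s=ctrl.get_obs();R=Ro.from_rotvec(s["tool_rot"])
    im=load(tag)["side"];W=pts(im)
    q=W.reshape(-1,3);q=q[~np.isnan(q[:,0])]
    r=R.inv().apply(q-s["tool_pos"])          # tool frame: x fwd, y right, z down
    k=(q[:,2]>zmin)&(q[:,2]<zmax)&(r[:,0]>-.13)&(r[:,0]<.075)&(abs(r[:,1])<.03)&(abs(r[:,0])>.016)
    r=r[k];q=q[k];f=r[:,0]>.016
    for lo,hi in((-.13,-.09),(-.09,-.05),(-.05,-.016),(.02,.035),(.035,.05),(.05,.07)):
        m=(r[:,0]>lo)&(r[:,0]<hi)
        if m.any(): print(lo,m.sum(),"x",r[m,0].min().round(4),r[m,0].max().round(4),"y med/min/max",np.percentile(r[m,1],[50,2,98]).round(4),"z",np.percentile(q[m,2],[2,50,98]).round(4))
    return r,q
E
python3 -c "
from m import *
r,q=tips('f',.07)
m=r[:,0]>.045
for a in np.c_[r,q[:,2]][m][::2]: print(a.round(4))"
```

```text
-0.13 141 x -0.1139 -0.0908 y med/min/max [-0.0053 -0.0083  0.0047] z [0.1014 0.1151 0.1233]
-0.09 171 x -0.0897 -0.0503 y med/min/max [-0.0059 -0.0099  0.0079] z [0.1073 0.1135 0.1177]
-0.05 209 x -0.0498 -0.016 y med/min/max [-0.0077 -0.0225  0.0202] z [0.1073 0.1148 0.1992]
0.02 76 x 0.0201 0.0349 y med/min/max [-0.0094 -0.0243  0.0111] z [0.1052 0.1111 0.116 ]
0.035 52 x 0.0356 0.0496 y med/min/max [ 0.0056 -0.0106  0.0102] z [0.1078 0.1122 0.1161]
0.05 43 x 0.0502 0.0617 y med/min/max [ 0.0036 -0.0101  0.0084] z [0.1087 0.1126 0.1158]
[ 0.061   0.0059 -0.0089  0.1158]
[ 0.0571  0.0071 -0.0087  0.1157]
[ 0.0603  0.0036 -0.008   0.1149]
[ 0.0563  0.0043 -0.0082  0.1151]
[ 0.0525  0.0059 -0.0079  0.1148]
[ 0.0491  0.0085 -0.0069  0.1138]
[ 0.0605  0.0042 -0.0052  0.1121]
[ 0.0572  0.0071 -0.004   0.1109]
[ 0.0525  0.0056 -0.0057  0.1126]
[ 0.0493  0.009  -0.0042  0.1111]
[ 0.0617 -0.0053 -0.0083  0.1152]
[ 0.0588  0.0055 -0.0023  0.1092]
[ 0.0549  0.0065 -0.0024  0.1093]
[ 0.0506  0.0064 -0.0031  0.11  ]
[ 0.0467  0.0076 -0.003   0.1099]
[ 0.0587 -0.0082 -0.0081  0.115 ]
[ 0.0527 -0.0072 -0.0085  0.1154]
[ 0.0466  0.0072 -0.0009  0.1078]
[ 0.0587 -0.0082 -0.0058  0.1127]
[ 0.0548 -0.0074 -0.0059  0.1128]
[ 0.0496 -0.0105 -0.0087  0.1156]
[ 0.0461 -0.0084 -0.008   0.115 ]
[ 0.0591 -0.007  -0.0026  0.1095]
[ 0.054  -0.0101 -0.0053  0.1123]
[ 0.0504 -0.0082 -0.0048  0.1117]
[ 0.0461 -0.0084 -0.0057  0.1126]
[ 0.0546 -0.0081 -0.0017  0.1086]
[ 0.0503 -0.0085 -0.0027  0.1096]
[ 0.0455 -0.0104 -0.0046  0.1116]
```

Side view: the tweezers are level, with tip inner faces at about −5.5 and +6 mm either side of the tool midline, the tip end 61 mm ahead and the nose at z≈0.112. The mark is in clear view at (525,240) in the crop. Now I align over it and lower.

Call:
{"op": "drive_tool", "data": {"steps": [{"translation":[0,-0.2,0],"angular":[0,0,-0.07],"gripper":0.35},{"translation":[-0.04,-0.24,0],"angular":[0,0,0],"gripper":0.35},{"translation":[0,0,0.3],"angular":[0,0,0],"gripper":0.35},{"translation":[0,0,0.3],"angular":[0,0,0],"gripper":0.35},{"translation":[0,0,0.3],"angular":[0,0,0],"gripper":0.35},{"translation":[0,0,0.2],"angular":[0,0,0],"gripper":0.35},{"translation":[0,0,0],"angular":[0,0,0],"gripper":0.35},{"translation":[0,0,0],"angular":[0,0,0],"gripper":0.35}]}}

```text
t: 12.88
tool_pos: [0.498, 0.1816, 0.0632]
tool_rot: [-3.136, -0.188, -0.001]
contact_force: [-0.1, 0.4, -1.2]
opening: 0.0303
grip_force: 10.6
```

Run:
```python
from m import *
need([.4977,.181,.058],6.8)
ims=grab("g")
b=ims["side"]["color"][225:310,200:320]
cv2.imwrite("pics/g.png",cv2.resize(b,(720,510),interpolation=0)[:,:,::-1])
tips("g",.048,.1)
```

```text
t 12.88 pos [0.498  0.1816 0.0632] F [-0.1  0.4 -1.2] op 0.0303 g 10.6
turn first [-0.   -0.    0.01] then shift units [-0.01  0.01  0.13]
-0.13 135 x -0.114 -0.0909 y med/min/max [-0.0056 -0.0087  0.0047] z [0.058  0.0718 0.0803]
-0.09 174 x -0.0898 -0.0501 y med/min/max [-0.0054 -0.0095  0.0083] z [0.0633 0.0699 0.0741]
-0.05 161 x -0.0499 -0.0161 y med/min/max [-0.0059 -0.0119  0.0098] z [0.0627 0.0693 0.0743]
0.02 70 x 0.0207 0.0346 y med/min/max [-0.008  -0.0242  0.0096] z [0.062  0.0664 0.0724]
0.035 52 x 0.0356 0.05 y med/min/max [-0.0003 -0.0108  0.01  ] z [0.0643 0.0689 0.073 ]
0.05 42 x 0.05 0.0619 y med/min/max [ 0.0041 -0.01    0.009 ] z [0.0631 0.0695 0.073 ]
```

View pics/g.png

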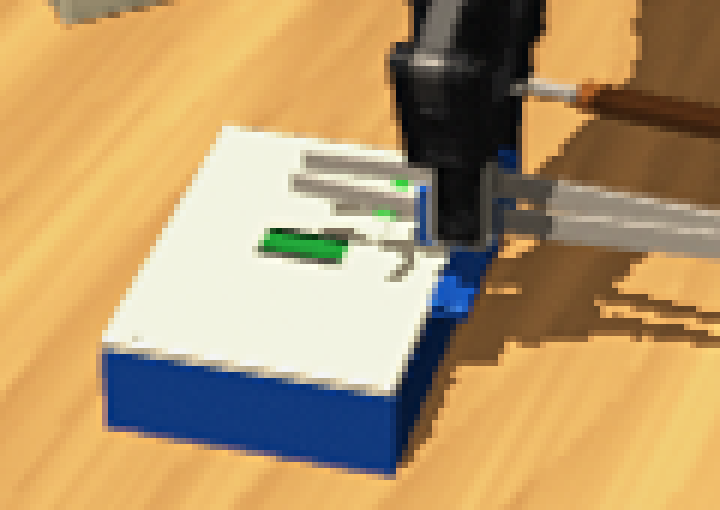

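The tips stand over the mark (mark at (305,243) in the crop, tips at (300,170), about 30 mm above the lid) and the arms lie over the green bands. I'll check the gap by ray from the tip corners and lower by 5 mm.

Run:
```python
from m import *
im=load("g")["side"];s=ctrl.get_obs();R=Ro.from_rotvec(s["tool_rot"])
g=cv2.cvtColor(im["color"],cv2.COLOR_RGB2GRAY)
r,q=None,None
W=pts(im);T=R.inv().apply((W-s["tool_pos"]).reshape(-1,3)).reshape(W.shape)
for u in (252,254,257,260,263): # per column, gray rows of the two arms
    k=[v for v in range(245,262) if W[v,u,2]>.06]
    print(u,[(v,int(g[v,u]),*(T[v,u,:2]*1000).round(1)) for v in k])
def P(u,v,z=.073): return R.inv().apply(ray(im,u,v,z)-s["tool_pos"])*1e3
print(P(250.7,250.5).round(1),P(248.7,254.2).round(1))
```

```text
252 [(250, 205, np.float64(56.9), np.float64(6.2)), (251, 129, np.float64(56.9), np.float64(6.0)), (252, 139, np.float64(57.4), np.float64(7.6)), (253, 179, np.float64(56.3), np.float64(4.1)), (254, 218, np.float64(53.0), np.float64(-6.8)), (255, 144, np.float64(52.9), np.float64(-7.3)), (256, 135, np.float64(52.4), np.float64(-8.9)), (257, 175, np.float64(52.4), np.float64(-8.9))]
254 [(250, 221, np.float64(53.7), np.float64(9.6)), (251, 141, np.float64(53.0), np.float64(7.4)), (252, 132, np.float64(52.4), np.float64(5.2)), (253, 160, np.float64(53.0), np.float64(7.2)), (255, 173, np.float64(48.3), np.float64(-8.5)), (256, 132, np.float64(48.1), np.float64(-9.2)), (257, 152, np.float64(48.6), np.float64(-7.8))]
257 [(251, 159, np.float64(47.2), np.float64(9.0)), (252, 130, np.float64(47.2), np.float64(9.0)), (253, 156, np.float64(46.8), np.float64(7.8)), (255, 215, np.float64(43.5), np.float64(-3.6)), (256, 144, np.float64(42.0), np.float64(-8.6)), (257, 138, np.float64(41.6), np.float64(-10.0)), (258, 145, np.float64(41.7), np.float64(-9.9))]
260 [(251, 191, np.float64(41.0), np.float64(9.6)), (252, 131, np.float64(40.2), np.float64(7.0)), (253, 138, np.float64(39.1), np.float64(3.0)), (254, 189, np.float64(40.3), np.float64(7.3)), (256, 185, np.float64(35.9), np.float64(-8.3)), (257, 135, np.float64(36.5), np.float64(-6.2)), (258, 142, np.float64(35.7), np.float64(-9.0)), (259, 152, np.float64(35.6), np.float64(-9.4))]
263 [(251, 223, np.float64(34.6), np.float64(9.5)), (252, 143, np.float64(33.7), np.float64(6.3)), (253, 131, np.float64(34.3), np.float64(8.3)), (254, 165, np.float64(34.3), np.float64(8.3)), (257, 151, np.float64(29.1), np.float64(-10.4)), (258, 135, np.float64(28.4), np.float64(-12.6)), (259, 139, np.float64(29.3), np.float64(-9.5)), (260, 155, np.float64(29.8), np.float64(-7.7)), (261, 229, np.float64(28.7), np.float64(-11.6))]
[58.8  3.4 -9.4] [ 58.8 -10.2  -9.4]
```

Call:
{"op": "drive_tool", "data": {"steps": [{"translation":[0,0,0.13],"angular":[0,0,0],"gripper":0.35},{"translation":[0,0,0],"angular":[0,0,0],"gripper":0.35},{"translation":[0,0,0],"angular":[0,0,0],"gripper":0.35},{"translation":[0,0,0],"angular":[0,0,0],"gripper":0.35},{"translation":[0,0,0],"angular":[0,0,0],"gripper":0.35},{"translation":[0,0,0],"angular":[0,0,0],"gripper":0.35}]}}

```text
t: 13.72
tool_pos: [0.4978, 0.1816, 0.0578]
tool_rot: [-3.136, -0.188, -0.0]
contact_force: [0.1, -0.8, -1.0]
opening: 0.0302
grip_force: 10.6
```

Call:
{"op": "drive_tool", "data": {"steps": [{"translation":[0,0,0],"angular":[0,0,0],"gripper":0.345},{"translation":[0,0,0],"angular":[0,0,0],"gripper":0.345},{"translation":[0,0,0],"angular":[0,0,0],"gripper":0.345},{"translation":[0,0,0],"angular":[0,0,0],"gripper":0.345}]}}

```text
t: 14.22
tool_pos: [0.4977, 0.1816, 0.0577]
tool_rot: [3.136, 0.188, -0.0]
contact_force: [-0.2, 0.3, -0.5]
opening: 0.0296
grip_force: 11.0
```

Run:
```python
from m import *
s=ctrl.get_obs();R=Ro.from_rotvec(s["tool_rot"])
I=[ctrl.get_image("side") for _ in range(16)];im=dict(I[0])
D=np.array([i["depth"] for i in I]);print("noise",np.nanstd(D[:,245:262,252:262]).round(4),D[:,256,256].std())
im["depth"]=np.median(D,0)
W=pts(im);T=R.inv().apply((W-s["tool_pos"]).reshape(-1,3)).reshape(-1,3)*1e3;Z=W[...,2].ravel()
f=(abs(T[:,1])<20)&(Z>.05)&(Z<.08)
for lo,hi in((34,42),(42,50),(50,56),(54,62)):
    k=f&(T[:,0]>lo)&(T[:,0]<hi);y=T[k,1];print(lo,"L",np.median(y[y<0]).round(2),(y<0).sum(),"R",np.median(y[y>0]).round(2),(y>0).sum())
k=f&(T[:,0]>40);g=np.mean([i["color"].astype(float) for i in I],0).mean(-1)
G=np.where((W[...,2]>-1),g,0)[244:264,246:266];
for row in G: print(*[f"{int(a):3d}" for a in row])
print(proj(im,R.apply([.058,-.0062,-.007])+s["tool_pos"]),proj(im,R.apply([.058,.0062,-.007])+s["tool_pos"]))
```

```text
noise 0.0963 0.0016846203
34 L -8.97 14 R 6.94 12
42 L -8.39 15 R 6.38 16
50 L -8.62 9 R 5.96 9
54 L -7.69 14 R 5.59 12
163 168 169 167 166 167 167 167 165 162 161 163 165 168 170 173 175 172 169 124
167 169 168 166 167 167 167 166 163 159 160 164 166 170 172 174 172 166 168 131
176 171 169 163 163 166 165 162 159 161 163 165 169 172 174 174 168 165 171 160
216 202 201 174 178 182 178 166 162 159 161 166 169 169 168 166 164 167 174 179
239 240 241 241 243 235 230 210 197 175 178 188 184 181 170 165 162 167 171 172
237 237 237 237 238 238 239 240 241 242 242 243 235 228 204 196 176 182 184 183
236 237 236 237 237 237 237 237 238 238 238 238 238 239 240 241 241 243 236 235
236 236 236 237 236 236 237 237 237 238 238 238 238 238 238 238 238 238 239 243
236 236 237 238 226 216 224 228 228 234 236 236 237 237 237 238 238 237 238 241
236 236 237 240 200 146 142 155 161 171 177 186 201 206 215 225 228 228 234 237
236 237 238 241 202 137 126 127 127 127 128 128 128 127 140 146 157 162 173 179
236 237 236 237 204 156 147 148 151 148 139 135 136 131 128 128 127 127 128 130
237 239 215 180 198 213 211 213 222 211 184 178 181 168 161 155 151 152 148 135
237 240 201 138 127 140 147 170 181 201 212 228 235 240 244 233 228 230 220 153
237 239 208 148 134 131 129 129 130 130 142 147 170 180 200 211 225 232 240 196
237 238 231 200 182 169 154 153 140 131 131 131 130 130 130 142 147 171 183 205
237 237 239 240 242 243 235 231 173 120 151 142 129 131 131 132 131 131 131 132
240 240 240 240 239 239 240 242 198 150 229 203 154 157 161 139 138 136 130 129
237 238 237 237 239 238 241 243 245 240 243 246 246 246 248 201 178 146 106 109
 22  50  61 103 167 185 226 240 241 171 211 240 238 237 236 242 230 198 167 175
(np.float64(250.00624618204995), np.float64(256.59588847173006)) (np.float64(251.7801903163478), np.float64(253.20751269396283))
```

The averaged depth puts the tip inner faces at −5.2 and +5.6 mm, so the gap is about 10.8 mm and centred. The nose is over the mark at z≈0.063, level and steady with a grip of 11 N. Handing in.

```bash
python3 -c "
from h import *
need([.4977,.181,.058],6.8)
print(ctrl.finish_job())"
```

```text
t 15.03 pos [0.4977 0.1816 0.0577] F [ 0.2 -0.5 -0.4] op 0.0292 g 11.0
turn first [0.   0.   0.01] then shift units [-0.    0.02 -0.01]
the job is handed in; nothing more can be done
None
```

The job is handed in (no verdict came back): the lid is shut and the tweezers are held level about 25 mm above the mark at a tip gap measured at about 10.8 mm, reached in 15 s without touching any bystander.

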